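# Load an instrument cassette into the autoclave carrier and lock it in

## Robot

A 6-joint arm with a two-finger parallel gripper is mounted at the origin on a cart in front of the work surface, level with it; the furniture and walls round the work are solid. World frame = base frame: x ahead of the robot, y to its left, z up, the work surface at z = 0. Lengths are in m, angles in rad, forces in N, time in s.
With the tool pointing down it reaches from about 0.225 to 0.725 m from the base axis. Payload 3.1 kg.
Tool frame: the origin (TCP) lies at the very end of the fingers, on their centre line; the grasp point (between the pads) lies 19 mm behind it; z points along the fingers, y is the line along which they close (so a half turn about z gives the same grasp; the last joint's range is limited). The gripper opens to 85 mm and grips with 20 to 120 N. Pads are 22 mm wide; open, the fingers measure 114 mm over their backs; the gripper's body (76 mm by 85 mm) begins 54 mm behind the grasp point. The pads swing forward as they close: fully open they stand 13 mm farther back than shut.
Start: joints at [1.219, 0.048, 0.099, 1.622, 0, 1.443], TCP at [0.117, 0.512, 0.231] pointing down, gripper open.
Joint ranges: [-2.91, 2.91], [-0.99, 1.94], [-1.21, 1.42], [-2.12, 2.29], [-1.49, 1.47], [-3.14, 3.14]. Speed limits (rad/s): [2.79, 2.79, 3.14, 3.14, 3.14, 3.14].

## Interface

Orientations are given as a unit quaternion [x, y, z, w].
In Python, from rig import bot gives the robot as it stands. The module is installed in compiled form; this text tells all that it offers.
- The arm moves only by the tool drive_tool, never from a script. Its arguments are lists of equal length, an entry for each row: "xyz": the shift along the tool's x, y, z in units of 25 mm (1.0 is 25 mm), a list of three; "spin": the turn about the tool's z in units of 0.5 rad (1.0 is 0.5 rad). In form: {"xyz": [[dx, dy, dz], ...], "spin": [spin, ...]}. A call has 1 to 20 rows; each row shifts and turns the commanded pose from where the row before left it, along the tool's axes as they then stand; what a row does not reach is not made up. A row lasts 1/10 s, in which the tool goes at most 50 mm and 8.59 degrees, less where a joint would pass 70% of its speed; a pose out of reach is approached as far as the arm can. A call with a number of a shift or a turn outside -1 to 1 is refused whole. A call with a gripper value outside its range is refused whole. "fingers" is the opening, from -1 (shut) to 1 (fully open), set as the call begins (left out, the last holds). The fingers move at their own pace and stop on an object; "squeeze" is the grip in N (left out, the last holds). Time passes only in rows, so rows that do not move let the fingers close. It gives the time, the measured TCP pose, the force, the opening and the grip force at its end, in the units of the state.
- bot.get_state(): the state, without advancing time (a new reading comes with each control period).
- bot.grab_frame(name): name is "scene" or "top"; returns a dict with "pixels" (480x640x3 uint8, red, green, blue), "vfov" (degrees; the focal length in pixels is half the picture's height over the tangent of half this angle, whatever the lens; pixels are square), "cx", "cy" (the principal point, pixels), "world_from_camera" (4x4, takes a point from camera to world coordinates). Camera axes: x right, y down, z forward; pixel columns grow to the right and rows downward; lengths in m; the calibration is good to about 2 mm. A picture is of the moment at which its call begins. There is no depth.
- bot.finish_job(): hands the job in; it is judged then, once.
The state is a dict: "time_s": time; "joints": joint angles; "qd": joint speeds; "tau": joint torques, N m; "ee_pos": TCP position; "tcp_rot": TCP orientation; "contact_force": force on the tool from outside, world axes, zero at the start; "moment": the same for the moment, N m; "gripper_width": finger opening in m; "grip_force": force on a finger pad.
Only numpy, scipy, OpenCV 4.12 (cv2) and the standard library are available. Lean on these libraries where they do the work, as an engineer would, in place of code of your own. Each camera call takes 0.05 s, during which the arm holds its last target. There are 200 camera calls.

## Task

Load the small shut cassette from the trolley into the empty bay of the autoclave carrier on the worktop. Slide the carrier's lock bar fully aside by its grip fin, slide the cassette in lengthways under the wire deck until it is fully home against the back of the bay, then slide the lock bar all the way back so that its tabs bar both cassettes. Leave the cassette already loaded in the other bay, and the dish and the big cassette on the trolley, where they are.

Things in the scene. Friction and masses are not known exactly. Their poses are not given: they have to be found in the camera images.
- carrier: Steel carrier, fixed, 186 (x) x 190 (y) x 82 (z) mm. Origin mid-underside; x points from its loading side (robot side) to its back, y left, z up. A sheet floor, top at z = 7 mm, runs x = -96 to 90 mm. Two 65 mm wide bays open to -x between guide columns with rounded front corners: right one empty (y = -67 to -2 mm), left one (y = 26 to 91 mm) holds a cassette.
- mouth (a point): Middle of the empty right bay's mouth on the floor sheet, at (-36, -34.5, 7) mm in the carrier, with the carrier's axes. The flat open loading sill runs 60 mm in front of it (-x). The bay runs 121 mm behind it (+x) to the back stop, with vertical guides 32.5 mm to either side.
- deck (a point): Middle of the wire deck over the bays, at (40, 0, 36) mm in the carrier. It leaves 26 mm headroom above the bay floor. Deck and lock-bar channel begin 10 mm behind the mouths, so nothing hangs over the sill. Channel and deck rim reach 48 mm above the worktop, a handpiece lying on the deck 56 mm, a carrying bail across the deck (at x = 49 mm of the carrier) 82 mm.
- bay (a point): Home point in the empty right bay, at (25, -34.5, 7) mm in the carrier, with its axes: the cassette's origin lies here when the cassette stands on the bay floor, centred, touching the back stop.
- lockbar (a joint): Lock bar, m: 0 = locked (a tab in front of the middle of each bay), grows as it slides to the carrier's right (-y) to its stop at 0.0465 (tabs in front of the columns, mouths clear). Starts at 0 to 0.02. Friction 2 N, no spring. Tabs are 20 mm wide, reach from 41 down to 9 mm over the worktop, 2.5 to 5.5 mm in front of the mouths: they pass a cassette only if it is within about 3 mm of home.
- lockbar_fin (a point): Centre of the lock bar's black grip fin, which moves with the bar: 24 mm along the carrier's x, 12 mm along y, 26 mm high, from 41 to 67 mm above the worktop, in line with the left tab; carrier's axes. Arm and bar beneath it end at 41 mm, channel lip behind it at 47 mm; free space on both y sides.
- cassette: The cassette to load, on the trolley: a shut flat plastic box, 60 (own x) x 120 (own y) x 22 (z) mm, 0.14 to 0.28 kg. Origin at the centre of its underside. Symmetrical: either end may go in first.
- loaded_cassette: An identical cassette already home in the left bay; leave it.
- kidney: Steel kidney dish on the trolley, 97 x 183 x 32 mm; origin at the centre of its underside; leave it.
- big_cassette: Large perforated steel cassette on the trolley, 102 x 185 x 23 mm; origin at the centre of its underside; leave it.

How it is judged:
By the outcome, as a careful person would: the job done as asked, in the order asked, and still so for the second after the job is handed in, with the robot touching nothing.
It also fails if it takes over 72 s, if anything falls off the work surface, if the arm or the gripper's body presses on something with over 40 N, if the wrist force passes 120 N, or if a joint passes its speed limit or range.

## Working session

There is one attempt and no reset: what is moved stays moved. The work goes in short steps, Python scripts to look and compute and a tool call to move; the robot and the scene stay as the last step left them, time stands still between calls to the robot, and variables do not carry over. Pictures are saved under pics/ and viewed, at most 11 in all, crops included, and the job is handed in when it is done.

Besides the shell and the picture viewer there is one more tool, called after "Call:" as name(argument=value, ...) on one line, values as JSON. drive_tool: Moves the arm, as the interface text tells. Shifts and turns lie within -1 to 1; 1 stands for 25 mm of shift or 0.5 rad of turn. Its arguments: {"type":"object","properties":{"xyz":{"type":"array","items":{"type":"array","items":{"type":"number"}}},"spin":{"type":"array","items":{"type":"number"}},"fingers":{"type":"number"},"squeeze":{"type":"number"}},"required":["xyz","spin"]}

```bash
mkdir -p pics
cat > h.py <<'E'
import numpy as np, cv2, json
from rig import bot
def snap(cam,name):
    f=bot.grab_frame(cam); cv2.imwrite(f'pics/{name}.png',f['pixels'][...,::-1])
    json.dump({k:(np.array(f[k]).tolist()) for k in('vfov','cx','cy','world_from_camera')},open(f'pics/{name}.json','w')); return f
def load(name): return json.load(open(f'pics/{name}.json'))
def ray(c,u,v,z):
    T=np.array(c['world_from_camera']);f=240/np.tan(np.radians(c['vfov'])/2)
    d=T[:3,:3]@np.array([(u-c['cx'])/f,(v-c['cy'])/f,1]);o=T[:3,3]
    return o+d*(z-o[2])/d[2]
def proj(c,p):
    T=np.array(c['world_from_camera']);f=240/np.tan(np.radians(c['vfov'])/2)
    q=T[:3,:3].T@(np.array(p)-T[:3,3]);return np.array([c['cx']+f*q[0]/q[2],c['cy']+f*q[1]/q[2]])
E
python3 - <<'E'
from h import *
for n in('top','scene'):
    f=snap(n,n+'0');print(n,f['vfov'],f['cx'],f['cy'],np.round(f['world_from_camera'],3))
s=bot.get_state();print(s)
E
```

```text
top 49.3085291376537 321.0686379558195 243.1966842892341 [[ 0.01  -0.983  0.183  0.294]
 [-1.    -0.006  0.02  -0.055]
 [-0.019 -0.183 -0.983  1.45 ]
 [ 0.     0.     0.     1.   ]]
scene 45.580912197758316 321.7034588741493 229.54007722590595 [[ 5.730e-01 -6.250e-01  5.310e-01 -4.680e-01]
 [-8.200e-01 -4.350e-01  3.720e-01 -7.590e-01]
 [-1.000e-03 -6.480e-01 -7.610e-01  1.491e+00]
 [ 0.000e+00  0.000e+00  0.000e+00  1.000e+00]]
{'time_s': 0.1, 'joints': array([1.21917154e+00, 4.87038064e-02, 9.77390592e-02, 1.62201131e+00,
       1.49571583e-05, 1.44299118e+00]), 'qd': array([-1.11723476e-03, -2.63722454e-03,  2.48440648e-03,  2.73346539e-03,
        2.24704462e-04,  6.34468787e-06]), 'tau': array([ 3.23444525e-03, -3.39850903e+01,  3.20936179e+01,  1.58059469e-02,
       -2.33664023e-04, -1.86457135e-05]), 'ee_pos': array([0.11634235, 0.51137194, 0.23021237]), 'tcp_rot': array([ 1.11676316e-01,  9.93744038e-01, -1.05692436e-03, -2.66026483e-04]), 'contact_force': array([0.81515963, 0.01595782, 0.07448747]), 'moment': array([ 0.01937838, -0.0026423 , -0.0309761 ]), 'grip_force': 0.0, 'gripper_width': 0.08566216720380367}
```

View pics/top0.png

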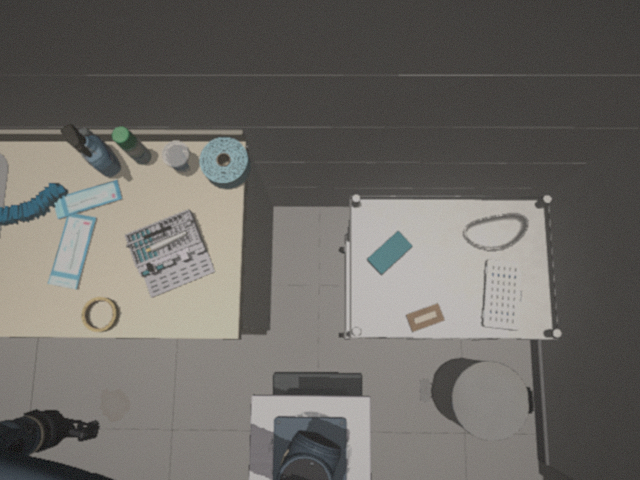

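View pics/scene0.png

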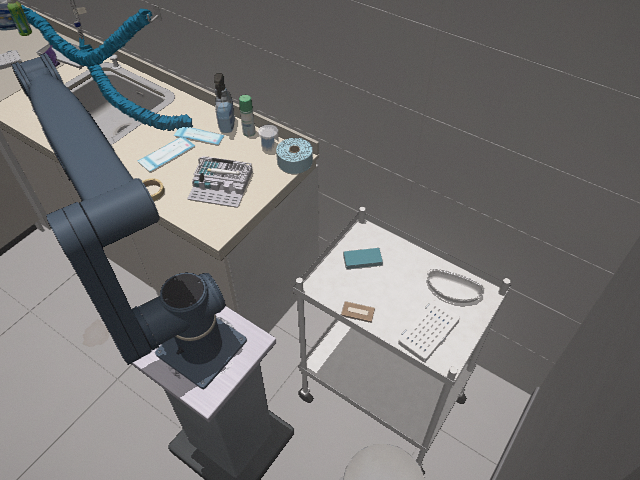

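The top view shows the carrier at about (170,252), turned about 20°, and the teal cassette on the trolley at (389,252). The dish is at (495,232) and the big cassette at (502,295). Next I'll enlarge the carrier and the cassette.

Run:
```python
from h import *
t=cv2.imread('pics/top0.png');s=cv2.imread('pics/scene0.png')
def crop(i,x,y,w,h,k):return cv2.resize(i[y:y+h,x:x+w],None,fx=k,fy=k,interpolation=cv2.INTER_CUBIC)
cv2.imwrite('pics/c_top.png',crop(t,115,200,110,100,6))   # 660x600
a=crop(s,180,145,80,70,5);b=crop(t,355,220,70,70,5);c=crop(s,335,240,60,40,5)
m=np.zeros((560,780,3),np.uint8);m[:350,:400]=a;m[:350,410:760]=b;m[355:555,:300]=c
cv2.imwrite('pics/c_mix.png',m)
ct,cs=load('top0'),load('scene0')
print(ray(ct,170,252,.03),ray(ct,389,252,.022),ray(cs,363,258,.022))
# teal blob
for n,i,c,box in(('top',t,ct,(360,225,420,280)),('scene',s,cs,(335,240,390,280))):
    x0,y0,x1,y1=box;h=cv2.cvtColor(i[y0:y1,x0:x1],cv2.COLOR_BGR2HSV)
    mk=((h[...,1]>110)&(h[...,0]>80)&(h[...,0]<100)).astype(np.uint8)
    cn=max(cv2.findContours(mk,0,2)[0],key=cv2.contourArea);r=cv2.minAreaRect(cn)
    p=cv2.boxPoints(r)+[x0,y0];print(n,p.round(1).tolist());W=np.array([ray(c,u,v,.022) for u,v in p]);print(W.round(4),W.mean(0),np.linalg.norm(np.diff(W,axis=0),axis=1))
```

```text
[0.530152   0.39242891 0.03      ] [ 0.53549664 -0.21350895  0.022     ] [ 0.53369661 -0.22023155  0.022     ]Traceback (most recent call last):
  File "<stdin>", line 14, in <module>
ValueError: max() iterable argument is empty
```

View pics/c_top.png

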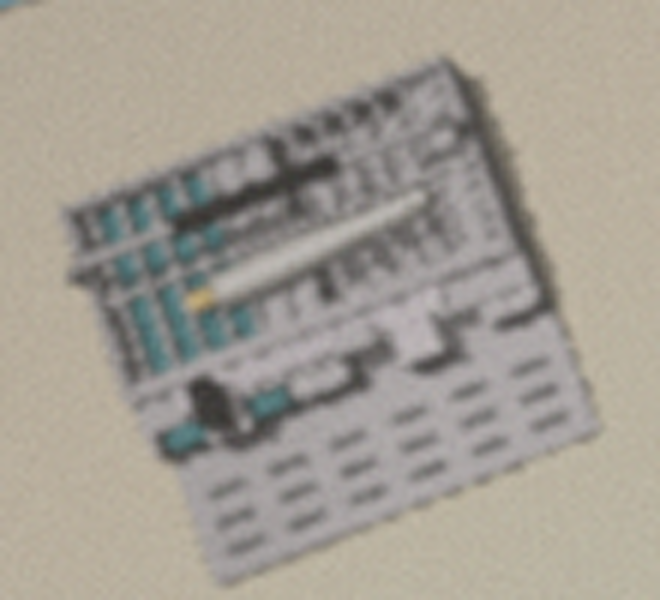

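View pics/c_mix.png

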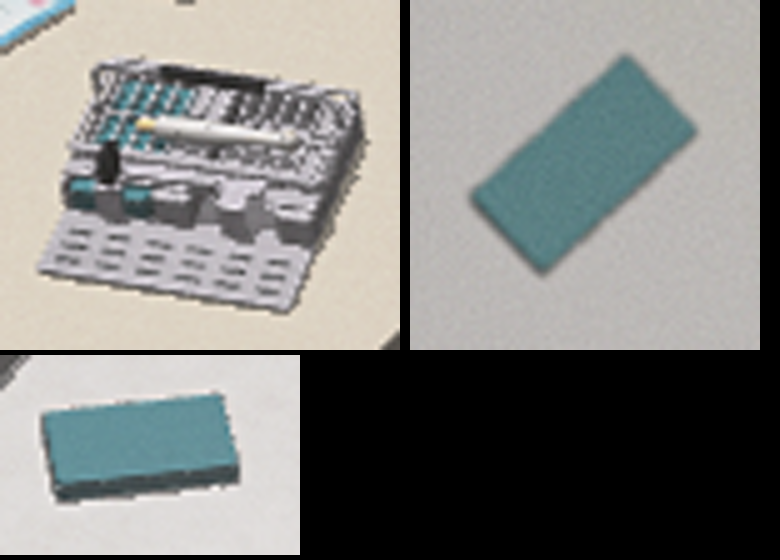

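```bash
cat > m1.py <<'E'
from h import *
from scipy.optimize import least_squares
t=cv2.imread('pics/top0.png');s=cv2.imread('pics/scene0.png');ct,cs=load('top0'),load('scene0')
# cassette fit, both cams
obs=[]
for n,i,c,box in(('top',t,ct,(360,225,420,280)),('scene',s,cs,(338,240,390,275))):
    x0,y0,x1,y1=box;h=i[y0:y1,x0:x1].astype(int)
    mk=((h[...,1]-h[...,2])>25).astype(np.uint8)*((h[...,1]>80))
    mk=mk.astype(np.uint8);cn=max(cv2.findContours(mk,0,2)[0],key=cv2.contourArea);r=cv2.minAreaRect(cn)
    p=cv2.boxPoints(r)+[x0,y0];W=np.array([ray(c,u,v,.022) for u,v in p]);print(n,p.round(1).tolist());print(W.round(4).tolist(),W.mean(0).round(4),np.linalg.norm(np.diff(W,axis=0),axis=1).round(4))
    e=np.diff(W,axis=0);e=e[np.argmax(np.linalg.norm(e,axis=1))];print('yaw long',np.degrees(np.arctan2(e[1],e[0])))
f=lambda x,y:((x+.5)/6-.5+115,(y+.5)/6-.5+200)
g=lambda x,y:((x+.5)/5-.5+180,(y+.5)/5-.5+145)
O=[(ct,f(222,585),(-.096,.095,.007)),(ct,f(602,432),(-.096,-.095,.007)),(cs,g(39,270),(-.096,.095,.007)),(cs,g(290,312),(-.096,-.095,.007))]
for c,p,q in O:print(ray(c,*p,.007).round(4))
def tr(v,q):
    C,S=np.cos(v[2]),np.sin(v[2]);return np.array([v[0]+C*q[0]-S*q[1],v[1]+S*q[0]+C*q[1],q[2]])
res=lambda v:np.concatenate([proj(c,tr(v,q))-p for c,p,q in O])
if __name__=='__main__':
    for sel in(O[:2],O[2:],O):
        O2=sel;r=least_squares(lambda v:np.concatenate([proj(c,tr(v,q))-p for c,p,q in O2]),[.53,.39,.3]);print(r.x.round(4),r.fun.round(2))
    v=r.x
    for q in[(.09,-.095,.036),(.09,.095,.036),(.049,-.09,.07),(-.036,-.002,.007),(-.036,-.0345,.007),(-.026,-.095,.048),(-.026,.095,.048)]:
        a=proj(ct,tr(v,q));b=proj(cs,tr(v,q));print(q,((a-[115,200]+.5)*6-.5).round(0),((b-[180,145]+.5)*5-.5).round(0))
E
python3 m1.py
```

```text
top [[367.1, 258.7], [397.6, 230.7], [411.4, 245.7], [380.9, 273.7]]
[[0.5165, -0.153, 0.022], [0.5958, -0.2383, 0.022], [0.5535, -0.2756, 0.022], [0.475, -0.1905, 0.022]] [ 0.5352 -0.2143  0.022 ] [0.1165 0.0564 0.1158]
yaw long -47.0724756051729
scene [[343.6, 251.2], [379.8, 247.1], [381.4, 261.4], [345.2, 265.4]]
[[0.5212, -0.153, 0.022], [0.6034, -0.2415, 0.022], [0.5559, -0.2762, 0.022], [0.4756, -0.1893, 0.022]] [ 0.539 -0.215  0.022] [0.1208 0.0589 0.1183]
yaw long -47.10778187973351
[0.407 0.443 0.007]
[0.4794 0.2702 0.007 ]
[0.4114 0.444  0.007 ]
[0.4829 0.2699 0.007 ]
[0.5318 0.3936 0.3962] [-0.44  0.15  0.44 -0.16]
[0.5361 0.3932 0.3863] [-0.21 -0.11  0.21  0.09]
[0.5332 0.3933 0.3934] [-0.4  -0.39  0.53 -0.52 -0.69  0.53 -0.1   0.48]
(0.09, -0.095, 0.036) [457.  54.] [362. 107.]
(0.09, 0.095, 0.036) [ 71. 205.] [119.  70.]
(0.049, -0.09, 0.07) [456. 121.] [335. 110.]
(-0.036, -0.002, 0.007) [375. 385.] [192. 235.]
(-0.036, -0.0345, 0.007) [440. 359.] [235. 241.]
(-0.026, -0.095, 0.048) [534. 276.] [313. 204.]
(-0.026, 0.095, 0.048) [140. 432.] [ 61. 164.]
```

```bash
cat > m2.py <<'E'
from m1 import *
from scipy.ndimage import map_coordinates
def edges(img,c,v0,E,n=40,R=5,ph=None):
    """offset (px, along outward normal) of strongest gradient for each model edge"""
    g=cv2.GaussianBlur(img,(0,0),.6).astype(float).mean(2);out=[]
    s=np.arange(-R,R+.01,.1)
    for a,b in E:
        P=np.array([proj(c,tr(v0,np.array(a)+(np.array(b)-a)*k)) for k in np.linspace(.05,.95,n)])
        d=P[-1]-P[0];d/=np.linalg.norm(d);nn=np.array([d[1],-d[0]])
        X=P[:,None]+s[None,:,None]*nn
        pr=map_coordinates(g,[X[...,1],X[...,0]],order=1).mean(0);gr=np.abs(np.gradient(pr))
        k=gr.argmax();out.append((s[k],gr[k],P.mean(0),nn))
    return out
def fit(cams,v0,E,it=4,R=4):
    v=np.array(v0,float)
    for j in range(it):
        M=[(c,e,o) for img,c in cams for e,o in zip(E,edges(img,c,v,E,R=max(R-j,1.5)))]
        # fit v so mean edge points (two thirds) shift to offset: use per-edge normal displacement at mid
        vv=v.copy()
        def res(w): return [ (proj(c,tr(w,(np.array(e[0])+e[1])/2))-o[2])@o[3]-o[0] for c,e,o in M]
        v=least_squares(res,v).x
    return v,np.round(res(v),2)
def sub(E,n): return [(np.array(a)+(np.array(b)-a)*i/n,np.array(a)+(np.array(b)-a)*(i+1)/n) for a,b in E for i in range(n)]
A=lambda *p:np.array(p)
EC=sub([(A(-.096,.095,.007),A(-.096,-.095,.007))],4)+sub([(A(-.092,.095,.007),A(-.05,.095,.007)),(A(-.092,-.095,.007),A(-.05,-.095,.007))],1)
x,y,z=.03,.06,.022
EK=sub([(A(-x,-y,z),A(-x,y,z)),(A(x,-y,z),A(x,y,z))],3)+sub([(A(-x,-y,z),A(x,-y,z)),(A(-x,y,z),A(x,y,z))],2)
if __name__=='__main__':
    for nm,v0,E in(('carrier',(.533,.393,.392),EC),('cass',(.537,-.2145,np.radians(43)),EK)):
        for cams in([(t,ct)],[(s,cs)],[(t,ct),(s,cs)]):
            v,r=fit(cams,v0,E);print(nm,v.round(4),r)
    for uv in((203,388),(215,405)):print('fin top',ray(ct,*f(*uv),.067).round(4))
    print('fin sc',ray(cs,*g(108,146),.067).round(4))
    v=np.array([.533,.3933,.393])
    for b in(0,.01,.02):
      for X in(-.045,-.035,-.025):
        q=(X,.0585-b,.067);print(b,X,((proj(ct,tr(v,q))-[115,200]+.5)*6).round(),((proj(cs,tr(v,q))-[180,145]+.5)*5).round())
E
python3 m2.py | sed -n '/^\[0.5332/,$p' | grep -v '^('
python3 m2.py | tail -n +9
```

```text
[0.4114 0.444  0.007 ]
[0.4829 0.2699 0.007 ]
carrier [0.5315 0.3887 0.4036] [ 0.02 -0.06  0.06 -0.02  1.19 -1.21]
carrier [0.5331 0.3888 0.4017] [ 0.    0.   -0.   -0.    0.61 -0.59]
carrier [0.5319 0.3888 0.403 ] [ 0.19  0.09  0.19  0.09  1.19 -1.31 -0.31 -0.21 -0.21 -0.2   0.69 -0.51]
cass [ 0.534  -0.2141  0.7458] [-0.22 -0.31 -0.31  0.28  0.29  0.29  0.3   0.61 -0.4  -0.49]
cass [ 0.532  -0.2192  0.7482] [-1.47 -1.47 -1.47  1.53  1.53  1.53  0.5   0.5  -0.5  -0.5 ]
cass [ 0.5356 -0.2142  0.7462] [-0.68 -0.76 -0.75 -0.07 -0.15 -0.04 -0.05  0.27 -0.75 -0.94  0.66  0.68
  0.69  0.49  0.7   0.41  0.96  0.97 -0.14 -0.03]
fin top [0.4902 0.437  0.067 ]
fin top [0.4826 0.4311 0.067 ]
fin sc [0.4934 0.44   0.067 ]
0 -0.045 [216. 436.] [ 95. 172.]
0 -0.035 [208. 415.] [100. 162.]
0 -0.025 [201. 395.] [105. 153.]
0.01 -0.045 [237. 427.] [109. 174.]
0.01 -0.035 [230. 407.] [114. 164.]
0.01 -0.025 [222. 386.] [118. 155.]
0.02 -0.045 [258. 419.] [122. 176.]
0.02 -0.035 [251. 398.] [127. 166.]
0.02 -0.025 [244. 378.] [132. 157.]
```

```bash
cat >> h.py <<'E'
def go(x,y,z,yaw):
    """print spin (units) then shift (units) after the spin; yaw = world yaw of tool y, rad"""
    from scipy.spatial.transform import Rotation as R
    s=bot.get_state();M=R.from_quat(s['tcp_rot']).as_matrix();c=np.arctan2(M[1,1],M[0,1])
    d=(yaw-c+np.pi/2)%np.pi-np.pi/2   # half-turn symmetric
    yf=c+d;Y=np.array([np.cos(yf),np.sin(yf),0]);Z=np.array([0,0,-1.]);X=np.cross(Y,Z)
    D=(np.array([x,y,z])-s['ee_pos'])/.025
    print('t',round(s['time_s'],1),'spin',round(-d/.5,3),'xyz',np.round([D@X,D@Y,D@Z],3),'pos',s['ee_pos'].round(4),'yaw',round(c,4),'j6',s['joints'][5].round(2),'F',s['contact_force'].round(1))
E
python3 -c "
from h import *
go(.490,.437,.12,.403+np.pi/2)"
```

```text
t 0.1 spin -1.254 xyz [-12.582  -8.598   4.408] pos [0.1163 0.5114 0.2302] yaw 1.347 j6 1.44 F [0.8 0.  0.1]
```

Call:
drive_tool(xyz=[[0, 0, 0], [0, 0, 0], [0, 0, 0], [0, 0, 0], [0, 0, 0], [-0.9, -0.61, 0], [-0.9, -0.61, 0], [-0.9, -0.61, 0], [-0.9, -0.61, 0], [-0.9, -0.61, 0.2], [-0.9, -0.61, 0.2], [-0.9, -0.61, 0.4], [-0.9, -0.61, 0.4], [-0.9, -0.61, 0.4], [-0.9, -0.61, 0.4], [-0.9, -0.61, 0.6], [-0.9, -0.61, 0.6], [-0.9, -0.61, 0.6], [-0.9, -0.61, 0.6], [0, 0, 0]], spin=[-0.25, -0.25, -0.25, -0.25, -0.254, 0, 0, 0, 0, 0, 0, 0, 0, 0, 0, 0, 0, 0, 0, 0], fingers=0.2, squeeze=40)

```text
time_s: 2.1
ee_pos: [0.4915, 0.4364, 0.1166]
tcp_rot: [-0.198, 0.98, -0.002, -0.002]
contact_force: [-0.5, -0.7, 0.0]
gripper_width: 0.051
grip_force: 0.0
```

Run:
```python
from h import *
go(.490,.437,.052,.403+np.pi/2)
s=snap('scene','s1')['pixels'][...,::-1];t=snap('top','t1')['pixels'][...,::-1]
m=np.zeros((350,800,3),np.uint8)
m[:,:400]=cv2.resize(s[130:200,170:250],(400,350),interpolation=2);m[:,400:]=cv2.resize(t[195:265,120:200],(400,350),interpolation=2)
cv2.imwrite('pics/m1.png',m)
```

```text
t 2.1 spin -0.007 xyz [0.045 0.045 2.582] pos [0.4915 0.4364 0.1166] yaw 1.9702 j6 0.23 F [-0.5 -0.7  0. ]
```

View pics/m1.png

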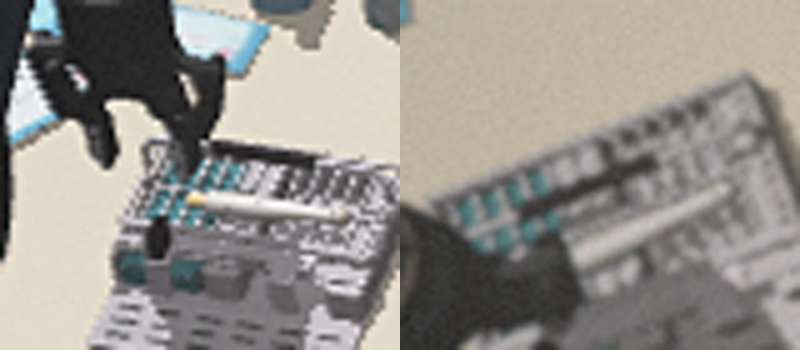

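Run:
```python
from h import *
c=load('s1')
print('tips',ray(c,199,162.6,.121).round(4),'fin',ray(c,201.4,174,.067).round(4), 'proj tcp',proj(c,[.4915,.4364,.119]), proj(c,[.4915,.4364,.067]))
```

```text
tips [0.4943 0.4394 0.121 ] fin [0.4931 0.4388 0.067 ] proj tcp [199.18216387 163.7964594 ] [201.58251041 174.51989386]
```

The image shows the open fingers straddling the fin's line, with the fin top near (201,174) in the scene view. That agrees with the projected TCP to within 1 px, so I'll descend and close.

Call:
drive_tool(xyz=[[0.05, 0, 0.5], [0, 0, 0.5], [0, 0, 0.5], [0, 0, 0.5], [0, 0, 0.3], [0, 0, 0.28], [0, 0, 0]], spin=[0, 0, 0, 0, 0, 0, 0])

```text
time_s: 2.9
ee_pos: [0.4881, 0.4381, 0.0552]
tcp_rot: [-0.2, 0.98, -0.001, -0.001]
contact_force: [-1.0, -0.5, -0.0]
gripper_width: 0.0513
grip_force: 0.0
```

Call:
drive_tool(xyz=[[0, 0, 0], [0, 0, 0], [0, 0, 0], [0, 0, 0], [0, 0, 0], [0, 0, 0]], spin=[0, 0, 0, 0, 0, 0], fingers=-1, squeeze=40)

```text
time_s: 3.5
ee_pos: [0.4894, 0.439, 0.0579]
tcp_rot: [-0.2, 0.98, 0.0, 0.001]
contact_force: [-0.1, 0.5, 3.2]
gripper_width: 0.0096
grip_force: 41.3
```

Call:
drive_tool(xyz=[[0, -0.1, 0], [0, -0.15, 0], [0, -0.15, 0], [0, -0.15, 0], [0, -0.15, 0]], spin=[0, 0, 0, 0, 0])

```text
time_s: 4.0
ee_pos: [0.4962, 0.423, 0.0579]
tcp_rot: [-0.2, 0.98, 0.001, 0.001]
contact_force: [-1.0, 1.7, 5.6]
gripper_width: 0.0095
grip_force: 41.5
```

Run:
```python
from h import *
go(.4894,.439,.0579,.403+np.pi/2)
s=snap('scene','s2')['pixels'][...,::-1]
cv2.imwrite('pics/m2.png',cv2.resize(s[120:220,160:270],(770,700),interpolation=2)[:600])
```

```text
t 4.0 spin 0.001 xyz [ 0.     0.697 -0.002] pos [0.4962 0.423  0.0579] yaw 1.9742 j6 0.2 F [-1.   1.7  5.6]
```

View pics/m2.png

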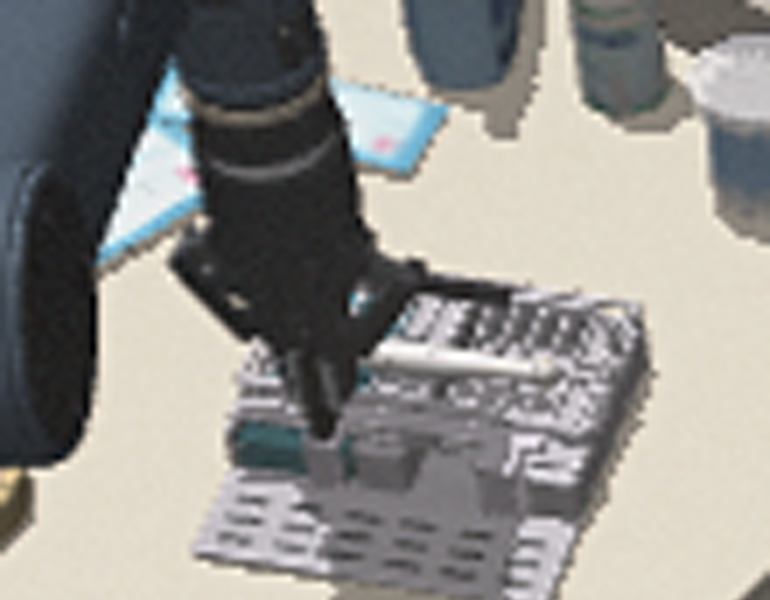

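The fingers hold the fin and the left tab, now at (328,455) in the crop, has moved right with it. I'll continue to the stop.

Call:
drive_tool(xyz=[[0, -0.15, 0], [0, -0.15, 0], [0, -0.15, 0], [0, -0.15, 0], [0, -0.15, 0], [0, -0.15, 0], [0, -0.05, 0], [0, 0, 0]], spin=[0, 0, 0, 0, 0, 0, 0, 0])

```text
time_s: 4.85
ee_pos: [0.5057, 0.4007, 0.0578]
tcp_rot: [-0.2, 0.98, 0.0, 0.001]
contact_force: [-0.8, -0.1, 5.2]
gripper_width: 0.0097
grip_force: 41.5
```

Call:
drive_tool(xyz=[[0, -0.05, 0], [0, -0.05, 0], [0, -0.05, 0], [0, 0, 0]], spin=[0, 0, 0, 0])

```text
time_s: 5.25
ee_pos: [0.5067, 0.3983, 0.0579]
tcp_rot: [-0.2, 0.98, 0.002, 0.001]
contact_force: [-0.8, 3.8, 3.9]
gripper_width: 0.0096
grip_force: 41.5
```

Call:
drive_tool(xyz=[[0, -0.05, 0], [0, -0.05, 0], [0, -0.05, 0], [0, 0, 0]], spin=[0, 0, 0, 0])

```text
time_s: 5.65
ee_pos: [0.5067, 0.3982, 0.0579]
tcp_rot: [-0.201, 0.979, 0.005, -0.0]
contact_force: [-3.2, 9.6, 4.3]
gripper_width: 0.0094
grip_force: 41.3
```

Call:
drive_tool(xyz=[[0, 0.1, 0], [0, 0, 0], [0, 0, 0], [0, 0, 0], [0, 0, -0.5], [0, 0, -1], [0, 0, -1], [0, 0, -1], [0, 0, -1], [0, 0, -0.5], [0, 0, 0]], spin=[0, 0, 0, 0, 0, 0, 0, 0, 0, 0, 0], fingers=0.0)

```text
time_s: 6.75
ee_pos: [0.5086, 0.3968, 0.1854]
tcp_rot: [-0.2, 0.98, 0.001, 0.003]
contact_force: [0.6, 0.9, 0.3]
gripper_width: 0.0429
grip_force: 0.0
```

```bash
python3 -c "
from h import *
go(.505,-.183,.18,.746)"
```

```text
t 6.8 spin 2.456 xyz [-16.936 -15.846   0.217] pos [0.5086 0.3968 0.1854] yaw 1.9738 j6 0.16 F [0.6 0.9 0.3]
```

Call:
drive_tool(xyz=[[0, 0, 0], [0, 0, 0], [0, 0, 0], [0, 0, 0], [0, 0, 0], [0, 0, 0], [0, 0, 0], [0, 0, 0], [0, 0, 0], [0, 0, 0]], spin=[0.246, 0.246, 0.246, 0.246, 0.246, 0.246, 0.245, 0.245, 0.245, 0.245], fingers=1)

```text
time_s: 7.75
ee_pos: [0.5063, 0.3955, 0.1796]
tcp_rot: [0.403, 0.915, -0.001, -0.001]
contact_force: [-0.7, -0.5, 0.7]
gripper_width: 0.0854
grip_force: 0.0
```

Call:
drive_tool(xyz=[[-0.9, -0.84, 0], [-0.9, -0.84, 0], [-0.9, -0.84, 0], [-0.9, -0.84, 0], [-0.9, -0.84, 0], [-0.9, -0.84, 0], [-0.9, -0.84, 0], [-0.9, -0.84, 0], [-0.9, -0.84, 0], [-0.9, -0.84, 0], [-0.9, -0.84, 0], [-0.9, -0.84, 0], [-0.9, -0.84, 0], [-0.9, -0.84, 0], [-0.9, -0.84, 0], [-0.9, -0.84, 0], [-0.9, -0.84, 0], [-0.9, -0.84, 0], [-0.7, -0.7, 0], [0, 0, 0]], spin=[0, 0, 0, 0, 0, 0, 0, 0, 0, 0, 0, 0, 0, 0, 0, 0, 0, 0, 0, 0])

```text
time_s: 9.75
ee_pos: [0.5022, -0.1852, 0.1797]
tcp_rot: [0.403, 0.915, -0.001, -0.001]
contact_force: [-0.0, -0.1, 0.7]
gripper_width: 0.0855
grip_force: 0.0
```

Run:
```python
from h import *
go(.505,-.183,.0,.746)
s=snap('scene','s3')['pixels'][...,::-1];t=snap('top','t3')['pixels'][...,::-1]
m=np.zeros((600,800,3),np.uint8)
m[:340,:400]=cv2.resize(s[150:218,180:260],(400,340),interpolation=2);m[:340,400:]=cv2.resize(t[208:299,120:227],(400,340),interpolation=2)
m[340:600,:400]=cv2.resize(s[215:280,315:415],(400,260),interpolation=2);m[340:600,400:]=cv2.resize(t[215:280,340:440],(400,260),interpolation=2)
cv2.imwrite('pics/m3.png',m)
```

```text
t 9.8 spin -0.008 xyz [-0.012  0.142  7.189] pos [ 0.5022 -0.1852  0.1797] yaw 0.7418 j6 0.35 F [-0.  -0.1  0.7]
```

View pics/m3.png

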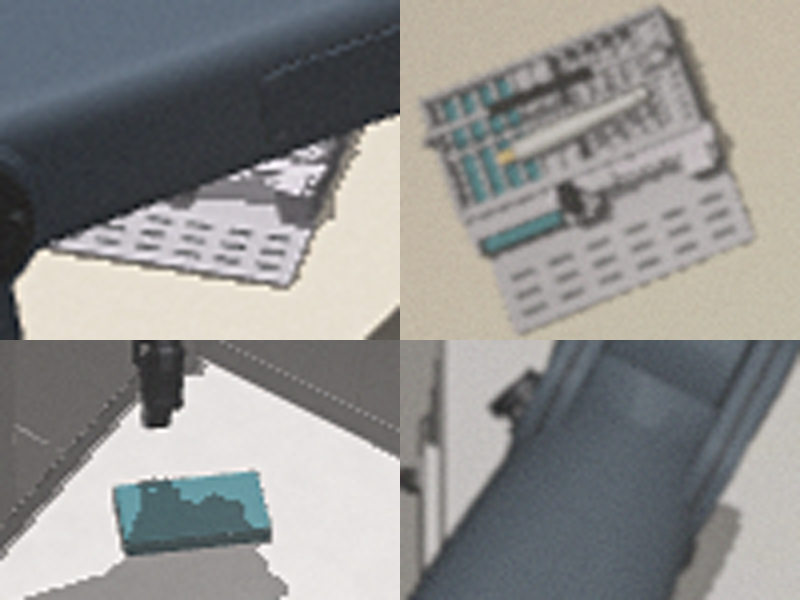

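The bar is at its stop: the left bay's front shows fully, and both tabs stand before columns. The gripper is over the rear half of the cassette, so I'll descend and grip.

Call:
drive_tool(xyz=[[0, 0.14, 1], [0, 0, 1], [0, 0, 1], [0, 0, 1], [0, 0, 1], [0, 0, 0.8], [0, 0, 0.5], [0, 0, 0.4], [0, 0, 0.3], [0, 0, 0.1], [0, 0, 0]], spin=[-0.008, 0, 0, 0, 0, 0, 0, 0, 0, 0, 0])

```text
time_s: 10.95
ee_pos: [0.5061, -0.1803, 0.0046]
tcp_rot: [0.399, 0.917, -0.0, 0.0]
contact_force: [-0.8, -0.1, 0.1]
gripper_width: 0.0853
grip_force: 0.0
```

Call:
drive_tool(xyz=[[0, 0, 0], [0, 0, 0], [0, 0, 0], [0, 0, 0], [0, 0, 0], [0, 0, 0]], spin=[0, 0, 0, 0, 0, 0], fingers=-1, squeeze=80)

```text
time_s: 11.55
ee_pos: [0.5071, -0.181, 0.0059]
tcp_rot: [0.399, 0.917, -0.0, 0.002]
contact_force: [-0.5, -0.3, 5.7]
gripper_width: 0.0578
grip_force: 87.7
```

Call:
drive_tool(xyz=[[0, 0, -0.2], [0, 0, -0.4], [0, 0, -0.6], [0, 0, -0.8], [0, 0, -0.8], [0, 0, -0.8], [0, 0, -0.4], [0, 0, 0]], spin=[0, 0, 0, 0, 0, 0, 0, 0])

```text
time_s: 12.35
ee_pos: [0.5074, -0.181, 0.1069]
tcp_rot: [0.399, 0.917, -0.0, 0.002]
contact_force: [0.4, 0.1, -2.2]
gripper_width: 0.0578
grip_force: 86.9
```

```bash
python3 -c "
from h import *
go(.4006,.3026,.1,1.973)"
```

```text
t 12.3 spin -2.446 xyz [-3.642 19.472  0.277] pos [ 0.5074 -0.181   0.1069] yaw 0.75 j6 0.35 F [ 0.4  0.1 -2.2]
```

Call:
drive_tool(xyz=[[0, 0, 0], [0, 0, 0], [0, 0, 0], [0, 0, 0], [0, 0, 0], [0, 0, 0], [0, 0, 0], [0, 0, 0], [0, 0, 0], [0, 0, 0], [0, 0, 0]], spin=[-0.245, -0.245, -0.245, -0.245, -0.245, -0.245, -0.245, -0.245, -0.243, -0.243, 0])

```text
time_s: 13.45
ee_pos: [0.505, -0.1799, 0.1029]
tcp_rot: [-0.2, 0.98, 0.001, -0.001]
contact_force: [-0.7, 0.4, -1.7]
gripper_width: 0.0579
grip_force: 86.9
```

Call:
drive_tool(xyz=[[-0.1, 0.5, 0], [-0.2, 0.98, 0], [-0.2, 0.98, 0], [-0.2, 0.98, 0], [-0.2, 0.98, 0], [-0.2, 0.98, 0], [-0.2, 0.98, 0], [-0.2, 0.98, 0], [-0.2, 0.98, 0], [-0.2, 0.98, 0], [-0.2, 0.98, 0], [-0.2, 0.98, 0], [-0.2, 0.98, 0], [-0.2, 0.98, 0], [-0.2, 0.98, 0], [-0.2, 0.98, 0], [-0.2, 0.98, 0], [-0.2, 0.98, 0], [-0.15, 0.98, 0], [0, 0.5, 0]], spin=[0, 0, 0, 0, 0, 0, 0, 0, 0, 0, 0, 0, 0, 0, 0, 0, 0, 0, 0, 0])

```text
time_s: 15.45
ee_pos: [0.4059, 0.2861, 0.104]
tcp_rot: [-0.2, 0.98, 0.0, -0.0]
contact_force: [-0.9, -0.7, -1.7]
gripper_width: 0.0576
grip_force: 86.9
```

```bash
python3 -c "
from h import *
go(.4006,.3026,.03,1.973)"
```

```text
t 15.4 spin 0.001 xyz [-0.063  0.688  2.958] pos [0.4059 0.2861 0.104 ] yaw 1.9736 j6 0.08 F [-0.9 -0.7 -1.7]
```

Call:
drive_tool(xyz=[[-0.06, 0.4, 0.3], [0, 0.28, 0.5], [0, 0, 0.6], [0, 0, 0.6], [0, 0, 0.6], [0, 0, 0.4], [0, 0, 0]], spin=[0, 0, 0, 0, 0, 0, 0])

```text
time_s: 16.15
ee_pos: [0.4002, 0.2989, 0.0265]
tcp_rot: [-0.199, 0.98, -0.001, -0.003]
contact_force: [-0.2, -0.1, -2.4]
gripper_width: 0.0579
grip_force: 86.8
```

Run:
```python
from h import *
go(.4006,.3026,.016,1.973)
s=snap('scene','s4')['pixels'][...,::-1];t=snap('top','t4')['pixels'][...,::-1]
m=np.zeros((560,800,3),np.uint8)
m[:,:400]=cv2.resize(s[145:257,180:260],(400,560),interpolation=2);m[:,400:]=cv2.resize(t[200:312,135:215],(400,560),interpolation=2)
cv2.imwrite('pics/m4.png',m)
```

```text
t 16.1 spin -0.002 xyz [-0.072  0.129  0.419] pos [0.4002 0.2989 0.0265] yaw 1.9719 j6 0.11 F [-0.2 -0.1 -2.4]
```

View pics/m4.png

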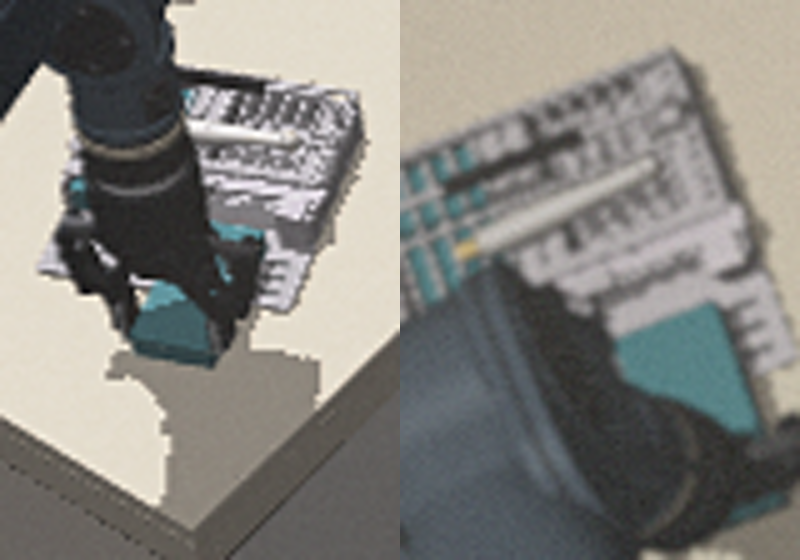

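Run:
```python
from h import *
c=load('t4');cs=load('s4')
Xh=np.array([.9203,.3913]);Yh=np.array([-.3913,.9203]);p=np.array([.4002,.2989])
e=p+.104*Xh-.03*Yh;print('expected',e)
w=ray(c,135+716/5-.4,200+303/5-.4,.0425)[:2];print('top',w,'diff X,Y',(w-e)@Xh,(w-e)@Yh)
w=ray(cs,180+266/5-.4,145+233/5-.4,.0425)[:2];print('scene',w,'diff X,Y',(w-e)@Xh,(w-e)@Yh)
# top-view camera: sill front-right corner from start pictures
c0=load('top0')
for uv in[(602,432),(597,432)]:
    w=ray(c0,115+uv[0]/6-.4,200+uv[1]/6-.4,.007)[:2];print('sillcorner',w,w@Xh,w@Yh)
w=ray(c0,115+222/6-.4,200+585/6-.4,.007)[:2];print('left',w@Xh,w@Yh)
```

```text
expected [0.5076502 0.3119862]
top [0.50736138 0.09151682] diff X,Y -0.08653546673536922 -0.202784957706636
scene [0.50850366 0.30864014] diff X,Y -0.0005238708203591314 -0.0034133394545665433
sillcorner [0.47938908 0.27011157] 0.5468764285187544 0.060998733359313134
sillcorner [0.479372   0.27244594] 0.5477741535182611 0.06315373607154659
left 0.5478664644278868 0.2484383562612995
```

Run:
```python
from h import *
c=load('t4')
Xh=np.array([.9203,.3913]);Yh=np.array([-.3913,.9203])
e=np.array([.50765,.311986])
w=ray(c,135+316/5-.4,200+303/5-.4,.0425)[:2];print('top',w,(w-e)@Xh,(w-e)@Yh)
w=ray(c,135+310/5-.4,200+303/5-.4,.0425)[:2];print('top',w,(w-e)@Xh,(w-e)@Yh)
```

```text
top [0.50585033 0.3106191 ] -0.0021911045615975655 -0.0005537491082230787
top [0.5058276 0.3139154] -0.0009221841331440224 0.0024887301885445825
```

Call:
drive_tool(xyz=[[0, 0.12, 0.2], [0, 0, 0.15], [0, 0, 0.1], [0, 0, 0], [0, 0, 0]], spin=[0, 0, 0, 0, 0])

```text
time_s: 16.75
ee_pos: [0.401, 0.3033, 0.0181]
tcp_rot: [-0.2, 0.98, -0.0, 0.0]
contact_force: [0.5, -0.3, -1.9]
gripper_width: 0.0581
grip_force: 86.9
```

```bash
cat >> h.py <<'E'
Xh=np.array([.9203,.3913]);Yh=np.array([-.3913,.9203])
def car():
    s=bot.get_state();p=s['ee_pos'];F=s['contact_force']
    print('t',round(s['time_s'],2),'X %.4f Y %.4f z %.4f'%(p[:2]@Xh,p[:2]@Yh,p[2]),'FX %.1f FY %.1f Fz %.1f'%(F[:2]@Xh,F[:2]@Yh,F[2]),'w',s['gripper_width'].round(4),'M',s['moment'].round(2))
E
python3 -c "
from h import *
car();go(.4006,.3026,.016,1.973)"
```

```text
Traceback (most recent call last):
  File "h.py", line 25, in car
    print('t',round(s['time_s'],2),'X %.4f Y %.4f z %.4f'%(p[:2]@Xh,p[:2]@Yh,p[2]),'FX %.1f FY %.1f Fz %.1f'%(F[:2]@Xh,F[:2]@Yh,F[2]),'w',s['gripper_width'].round(4),'M',s['moment'].round(2))
                                                                                                                                          ^^^^^^^^^^^^^^^^^^^^^^^^
AttributeError: 'float' object has no attribute 'round'
```

Call:
drive_tool(xyz=[[0, -0.02, 0.1], [0, 0, 0.05], [0, 0, 0], [-0.2, 0, 0], [-0.2, 0, 0], [-0.2, 0, 0], [-0.2, 0, 0], [0, 0, 0]], spin=[0, 0, 0, 0, 0, 0, 0, 0])

```text
time_s: 17.55
ee_pos: [0.4206, 0.3111, 0.0145]
tcp_rot: [-0.2, 0.98, 0.0, 0.0]
contact_force: [-0.2, -0.1, -2.1]
gripper_width: 0.058
grip_force: 86.9
```

```bash
sed -i "s/s\['gripper_width'\].round(4)/s['gripper_width']/" h.py
python3 -c "
from h import *
car()"
```

```text
t 17.55 X 0.5088 Y 0.1217 z 0.0145 FX -0.2 FY 0.0 Fz -2.1 w 0.0579578508339318 M [-0.02  0.07  0.  ]
```

Front edge is just at the mouth, with no contact so far. I'll go in slowly.

Call:
drive_tool(xyz=[[-0.1, 0, 0], [-0.1, 0, 0], [-0.1, 0, 0], [-0.1, 0, 0], [-0.1, 0, 0], [-0.1, 0, 0], [0, 0, 0]], spin=[0, 0, 0, 0, 0, 0, 0])

```text
time_s: 18.25
ee_pos: [0.4338, 0.3167, 0.0144]
tcp_rot: [-0.2, 0.98, 0.0, 0.0]
contact_force: [0.3, -0.1, -2.0]
gripper_width: 0.0578
grip_force: 86.9
```

Call:
drive_tool(xyz=[[-0.15, 0, 0], [-0.15, 0, 0], [-0.15, 0, 0], [-0.15, 0, 0], [0, 0, 0]], spin=[0, 0, 0, 0, 0])

```text
time_s: 18.75
ee_pos: [0.4479, 0.3226, 0.0144]
tcp_rot: [-0.2, 0.98, 0.0, 0.0]
contact_force: [0.5, 0.0, -2.0]
gripper_width: 0.0573
grip_force: 86.9
```

```bash
python3 -c "
from h import *
car()"
```

```text
t 18.75 X 0.5385 Y 0.1217 z 0.0144 FX 0.5 FY -0.2 Fz -2.0 w 0.05727534932206164 M [-0.    0.03  0.02]
```

Call:
drive_tool(xyz=[[-0.2, 0, 0], [-0.2, 0, 0], [-0.2, 0, 0], [-0.2, 0, 0], [-0.2, 0, 0], [0, 0, 0]], spin=[0, 0, 0, 0, 0, 0])

```text
time_s: 19.35
ee_pos: [0.4711, 0.3325, 0.0144]
tcp_rot: [-0.2, 0.98, 0.0, 0.0]
contact_force: [0.4, -0.8, -1.6]
gripper_width: 0.0577
grip_force: 86.9
```

Call:
drive_tool(xyz=[[-0.1, 0, 0], [-0.1, 0, 0], [-0.1, 0, 0], [-0.1, 0, 0], [-0.1, 0, 0], [-0.1, 0, 0], [-0.1, 0, 0], [0, 0, 0]], spin=[0, 0, 0, 0, 0, 0, 0, 0])

```text
time_s: 20.15
ee_pos: [0.4867, 0.3392, 0.0143]
tcp_rot: [-0.2, 0.98, 0.0, 0.0]
contact_force: [-0.2, 0.2, -1.4]
gripper_width: 0.0577
grip_force: 86.9
```

```bash
python3 -c "
from h import *
car()"
```

```text
t 20.15 X 0.5806 Y 0.1217 z 0.0143 FX -0.1 FY 0.2 Fz -1.4 w 0.05772565423436335 M [-0.04  0.1   0.01]
```

Call:
drive_tool(xyz=[[-0.1, 0, 0], [-0.1, 0, 0], [0, 0, 0.05], [0, 0, 0]], spin=[0, 0, 0, 0])

```text
time_s: 20.55
ee_pos: [0.4913, 0.3411, 0.0131]
tcp_rot: [-0.2, 0.98, 0.0, 0.0]
contact_force: [0.3, 0.3, -1.6]
gripper_width: 0.058
grip_force: 87.0
```

Call:
drive_tool(xyz=[[0, 0, 0], [0, 0, 0], [0, 0, 0], [0, 0, 0], [0, 0, 0]], spin=[0, 0, 0, 0, 0], fingers=0.8)

```text
time_s: 21.05
ee_pos: [0.491, 0.341, 0.0132]
tcp_rot: [-0.2, 0.98, 0.0, 0.0]
contact_force: [0.5, -0.1, 0.1]
gripper_width: 0.0769
grip_force: 0.0
```

```bash
python3 -c "
from h import *
car()"
```

```text
t 21.05 X 0.5853 Y 0.1217 z 0.0132 FX 0.4 FY -0.3 Fz 0.1 w 0.07689198326544024 M [-0.03  0.01 -0.01]
```

Call:
drive_tool(xyz=[[0, 0, -0.4], [0, 0, -0.8], [0, 0, -0.8], [0.3, 0, 0], [0.7, 0, 0], [0.6, 0, 0], [0, 0, 0], [0, 0, 0]], spin=[0, 0, 0, 0, 0, 0, 0, 0])

```text
time_s: 21.85
ee_pos: [0.4538, 0.3252, 0.0626]
tcp_rot: [-0.2, 0.98, -0.0, -0.0]
contact_force: [0.8, -0.5, -0.1]
gripper_width: 0.0767
grip_force: 0.0
```

Call:
drive_tool(xyz=[[0, 0, 0], [0, 0, 0], [0, 0, 0], [0, 0, 0], [0, 0, 0], [0, 0, 0], [0, 0, 0.6], [0, 0, 0.6], [0, 0, 0.5], [0, 0, 0.3], [0, 0, 0]], spin=[0, 0, 0, 0, 0, 0, 0, 0, 0, 0, 0], fingers=-1)

```text
time_s: 22.95
ee_pos: [0.4523, 0.3243, 0.0104]
tcp_rot: [-0.2, 0.98, -0.001, -0.002]
contact_force: [-0.8, -0.0, 0.1]
gripper_width: -0.0003
grip_force: 0.0
```

Run:
```python
from h import *
car()
s=snap('scene','s5')['pixels'][...,::-1];t=snap('top','t5')['pixels'][...,::-1]
m=np.zeros((560,800,3),np.uint8)
m[:,:400]=cv2.resize(s[145:257,180:260],(400,560),interpolation=2);m[:,400:]=cv2.resize(t[200:312,135:215],(400,560),interpolation=2)
cv2.imwrite('pics/m5.png',m)
```

```text
t 22.95 X 0.5431 Y 0.1215 z 0.0104 FX -0.8 FY 0.3 Fz 0.1 w -0.000325306550320539 M [-0.02  0.01 -0.04]
```

View pics/m5.png

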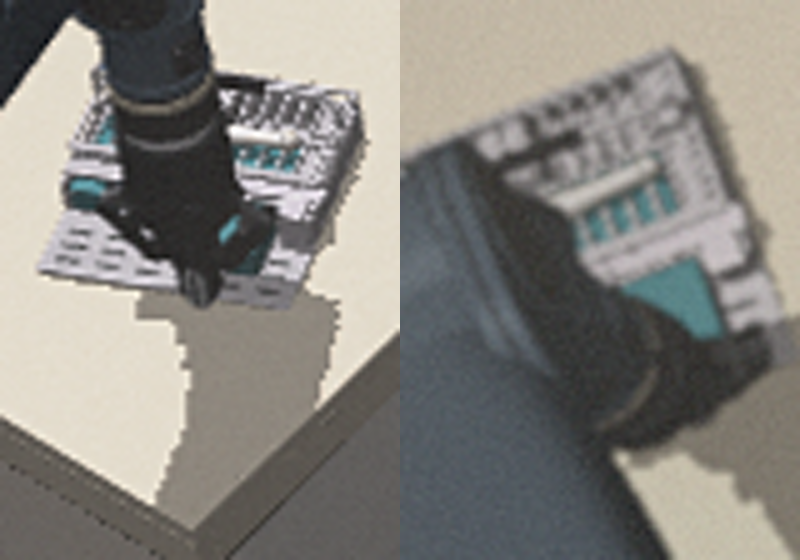

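The cassette lies in the bay under the deck, with its tail on the sill and the shut fingers behind it. Pushing it home.

Call:
drive_tool(xyz=[[-0.1, 0, -0.1], [-0.2, 0, 0], [-0.2, 0, 0], [-0.2, 0, 0], [-0.2, 0, 0], [-0.2, 0, 0], [-0.2, 0, 0], [-0.2, 0, 0], [-0.2, 0, 0], [-0.2, 0, 0], [0, 0, 0]], spin=[0, 0, 0, 0, 0, 0, 0, 0, 0, 0, 0])

```text
time_s: 24.15
ee_pos: [0.4991, 0.3444, 0.0156]
tcp_rot: [-0.2, 0.98, 0.0, 0.001]
contact_force: [0.2, -0.8, 0.2]
gripper_width: 0.0001
grip_force: 0.0
```

Call:
drive_tool(xyz=[[-0.08, 0, 0], [-0.08, 0, 0], [-0.08, 0, 0], [0, 0, 0]], spin=[0, 0, 0, 0])

```text
time_s: 24.55
ee_pos: [0.5036, 0.3464, 0.0155]
tcp_rot: [-0.2, 0.98, 0.0, 0.0]
contact_force: [-0.7, -0.4, -0.1]
gripper_width: -0.0004
grip_force: 0.4
```

```bash
python3 -c "
from h import *
car()"
```

```text
t 24.55 X 0.5990 Y 0.1217 z 0.0155 FX -0.8 FY -0.1 Fz -0.1 w -0.0003706235396674296 M [-0.07  0.2  -0.05]
```

Call:
drive_tool(xyz=[[-0.06, 0, 0], [-0.06, 0, 0], [0, 0, 0]], spin=[0, 0, 0])

```text
time_s: 24.85
ee_pos: [0.5051, 0.3471, 0.0155]
tcp_rot: [-0.2, 0.98, -0.0, -0.001]
contact_force: [-3.8, -2.0, 2.7]
gripper_width: -0.0001
grip_force: 2.5
```

Call:
drive_tool(xyz=[[-0.06, 0, 0], [-0.06, 0, 0], [0, 0, 0]], spin=[0, 0, 0])

```text
time_s: 25.15
ee_pos: [0.5051, 0.347, 0.0154]
tcp_rot: [-0.2, 0.98, -0.001, -0.004]
contact_force: [-9.9, -6.1, 8.6]
gripper_width: -0.0004
grip_force: 5.9
```

Call:
drive_tool(xyz=[[0.2, 0, 0], [0.5, 0, 0], [0.5, 0, 0], [0, 0, -0.6], [0, 0, -1], [0, 0, -1], [0, 0, -1], [0, 0, -0.8], [0, 0, 0]], spin=[0, 0, 0, 0, 0, 0, 0, 0, 0])

```text
time_s: 26.05
ee_pos: [0.4853, 0.3389, 0.1314]
tcp_rot: [-0.2, 0.98, 0.002, 0.006]
contact_force: [0.8, 0.3, 0.8]
gripper_width: 0.0003
grip_force: 0.0
```

Run:
```python
from h import *
car();go(.5067,.3982,.052,1.973)
s=snap('scene','s6')['pixels'][...,::-1];t=snap('top','t6')['pixels'][...,::-1]
m=np.zeros((560,800,3),np.uint8)
m[:,:400]=cv2.resize(s[145:257,180:260],(400,560),interpolation=2);m[:,400:]=cv2.resize(t[200:312,135:215],(400,560),interpolation=2)
cv2.imwrite('pics/m6.png',m)
```

```text
t 26.05 X 0.5792 Y 0.1220 z 0.1314 FX 0.9 FY -0.0 Fz 0.8 w 0.00030958720029042926 M [-0.06 -0.06 -0.  ]
t 26.1 spin -0.0 xyz [-1.716  1.849  3.177] pos [0.4853 0.3389 0.1314] yaw 1.9728 j6 0.09 F [0.8 0.3 0.8]
```

View pics/m6.png

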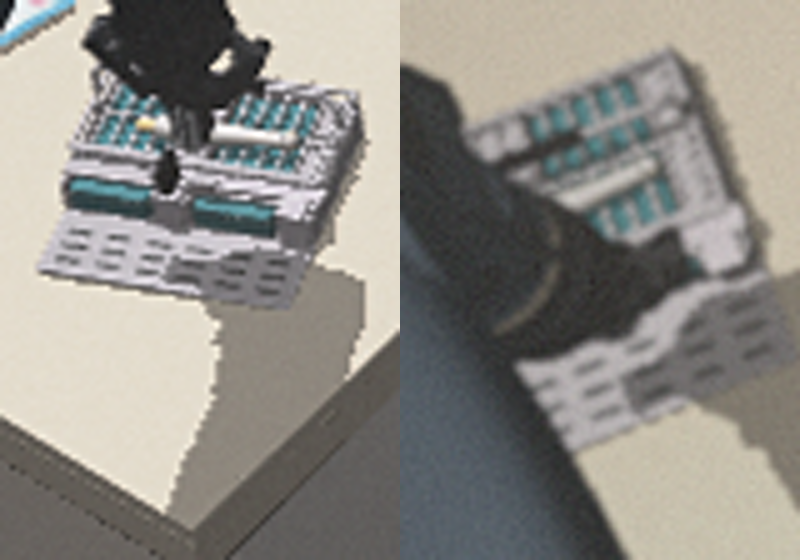

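Both cassettes sit in line at the mouths, at (110,197) and (233,216) in the crop. The fin is at (168,172). Now back to the fin.

Call:
drive_tool(xyz=[[-0.5, 0.5, 0], [-0.6, 0.7, 0], [-0.6, 0.64, 0], [0, 0, 0.4], [0, 0, 0.6], [0, 0, 0], [0, 0, 0], [0, 0, 0]], spin=[0, 0, 0, 0, 0, 0, 0, 0], fingers=0.2)

```text
time_s: 26.95
ee_pos: [0.5022, 0.3952, 0.1006]
tcp_rot: [-0.199, 0.98, -0.0, -0.0]
contact_force: [0.8, 0.6, 0.2]
gripper_width: 0.0515
grip_force: 0.0
```

```bash
python3 -c "
from h import *
car();go(.5067,.3982,.052,1.973)"
```

```text
t 26.95 X 0.6168 Y 0.1671 z 0.1006 FX 0.9 FY 0.2 Fz 0.2 w 0.05151621914348687 M [ 0.04 -0.02  0.  ]
t 26.9 spin -0.001 xyz [-0.212  0.042  1.944] pos [0.5022 0.3952 0.1006] yaw 1.9724 j6 0.16 F [0.8 0.6 0.2]
```

Call:
drive_tool(xyz=[[-0.21, 0.04, 0.3], [0, 0, 0.5], [0, 0, 0.5], [0, 0, 0.4], [0, 0, 0.2], [0, 0, 0]], spin=[0, 0, 0, 0, 0, 0])

```text
time_s: 27.55
ee_pos: [0.5057, 0.3981, 0.0511]
tcp_rot: [-0.2, 0.98, -0.001, -0.002]
contact_force: [0.2, 0.3, -0.2]
gripper_width: 0.0509
grip_force: 0.0
```

Call:
drive_tool(xyz=[[0, 0, 0], [0, 0, 0], [0, 0, 0], [0, 0, 0], [0, 0, 0], [0, 0, 0]], spin=[0, 0, 0, 0, 0, 0], fingers=-1, squeeze=40)

```text
time_s: 28.15
ee_pos: [0.5074, 0.3991, 0.0541]
tcp_rot: [-0.2, 0.98, 0.0, 0.001]
contact_force: [-0.2, -0.4, 4.5]
gripper_width: 0.0098
grip_force: 42.0
```

Call:
drive_tool(xyz=[[0, 0.1, 0], [0, 0.15, 0], [0, 0.15, 0], [0, 0.15, 0], [0, 0.15, 0], [0, 0.15, 0], [0, 0, 0]], spin=[0, 0, 0, 0, 0, 0, 0])

```text
time_s: 28.85
ee_pos: [0.4989, 0.4191, 0.0541]
tcp_rot: [-0.2, 0.98, 0.0, 0.001]
contact_force: [-0.2, -0.4, 5.0]
gripper_width: 0.0095
grip_force: 42.2
```

```bash
python3 -c "
from h import *
car()"
```

```text
t 28.85 X 0.6231 Y 0.1905 z 0.0541 FX -0.4 FY -0.3 Fz 5.0 w 0.009545620697455603 M [-0.19 -0.01 -0.01]
```

Call:
drive_tool(xyz=[[0, 0.15, 0], [0, 0.15, 0], [0, 0.15, 0], [0, 0.15, 0], [0, 0.15, 0], [0, 0, 0]], spin=[0, 0, 0, 0, 0, 0])

```text
time_s: 29.45
ee_pos: [0.4915, 0.4364, 0.0541]
tcp_rot: [-0.2, 0.98, 0.0, 0.001]
contact_force: [0.3, -1.5, 4.2]
gripper_width: 0.0099
grip_force: 42.2
```

Call:
drive_tool(xyz=[[0, 0.06, 0], [0, 0.06, 0], [0, 0.06, 0], [0, 0.06, 0], [0, 0, 0]], spin=[0, 0, 0, 0, 0])

```text
time_s: 29.95
ee_pos: [0.4894, 0.4415, 0.0541]
tcp_rot: [-0.2, 0.98, 0.0, 0.001]
contact_force: [0.7, -1.1, 5.8]
gripper_width: 0.0096
grip_force: 42.2
```

Call:
drive_tool(xyz=[[0, 0.06, 0], [0, 0.06, 0], [0, 0, 0]], spin=[0, 0, 0])

```text
time_s: 30.25
ee_pos: [0.4893, 0.4417, 0.054]
tcp_rot: [-0.199, 0.98, -0.003, 0.001]
contact_force: [1.9, -7.0, 6.2]
gripper_width: 0.0096
grip_force: 42.3
```

```bash
python3 -c "
from h import *
car()"
```

```text
t 30.25 X 0.6231 Y 0.2150 z 0.0540 FX -1.0 FY -7.2 Fz 6.2 w 0.00957150544088031 M [-1.45 -0.44  0.04]
```

The fin travelled 46.8 mm to its hard stop, so the bar is locked. Releasing and clearing.

Call:
drive_tool(xyz=[[0, 0, 0], [0, 0, 0], [0, 0, 0], [0, 0, -0.4], [0, 0, -0.8], [0, 0, -1], [0, 0, -1], [0, 0, -1], [0, 0, -0.8], [0.8, 0, 0], [1, 0, 0], [1, 0, 0], [1, 0, 0], [1, 0, 0], [1, 0, 0], [0.5, 0, 0], [0, 0, 0]], spin=[0, 0, 0, 0, 0, 0, 0, 0, 0, 0, 0, 0, 0, 0, 0, 0, 0], fingers=0.0)

```text
time_s: 31.95
ee_pos: [0.3413, 0.3822, 0.1791]
tcp_rot: [-0.2, 0.98, 0.0, 0.0]
contact_force: [-0.3, -0.2, 0.1]
gripper_width: 0.0428
grip_force: 0.0
```

Run:
```python
from h import *
car()
s=snap('scene','s7')['pixels'][...,::-1];t=snap('top','t7')['pixels'][...,::-1]
m=np.zeros((560,800,3),np.uint8)
m[:,:400]=cv2.resize(s[145:257,180:260],(400,560),interpolation=2);m[:,400:]=cv2.resize(t[200:312,135:215],(400,560),interpolation=2)
cv2.imwrite('pics/m7.png',m)
```

```text
t 31.95 X 0.4636 Y 0.2182 z 0.1791 FX -0.4 FY -0.0 Fz 0.1 w 0.04278467873357049 M [ 0.04 -0.05  0.01]
```

View pics/m7.png

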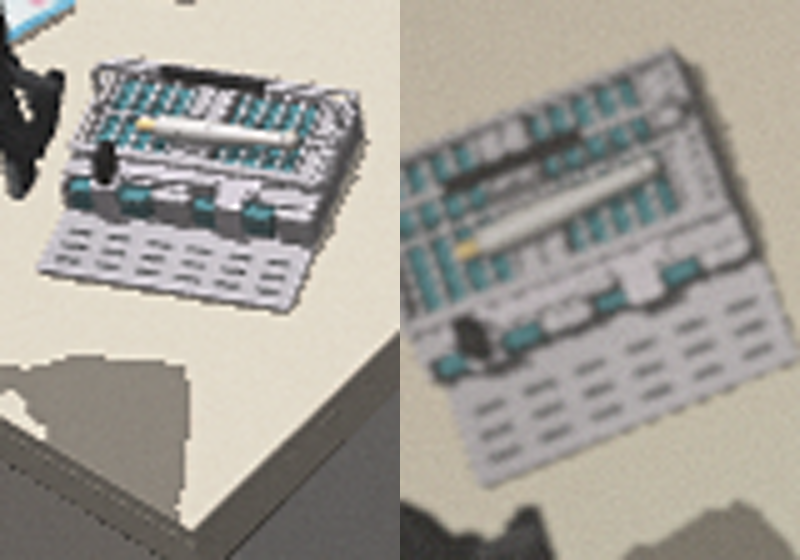

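Each tab stands in the middle of a bay, with teal showing on both sides of it: (80,190) and (135,203) on the left, (205,212) and (258,220) on the right. The arm is clear, so I'm handing in.

```bash
python3 -c "
from rig import bot
print(bot.finish_job())"
```

```text
the job is handed in; nothing more can be done
None
```

I handed the job in after about 32 s of robot time: the cassette is home in the right bay, the lock bar is back at its locked stop with a tab in front of each cassette, and I did not touch the other items.

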